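Put the folding comb away in the foyer pocket

ROBOT

A 7-joint arm with a two-finger parallel gripper is mounted at the origin on the work surface. World frame = base frame: x ahead of the robot, y to its left, z up, the work surface at z = 0. Lengths are in m, angles in rad, forces in N, time in s.
With the tool pointing down it reaches from about 0.425 to 0.875 m from the base axis. Payload 4.7 kg.
Tool frame: the origin (TCP) lies at the very end of the fingers, on their centre line; the grasp point (between the pads) lies 19 mm behind it; z points along the fingers, y is the line along which they close (so a half turn about z gives the same grasp; the last joint's range is limited). The gripper opens to 87 mm and grips with 3 to 60 N. Pads are 19 mm wide; open, the fingers measure 117 mm over their backs; the gripper's body (75 mm by 190 mm) begins 51 mm behind the grasp point.
Start: joints at [1.22, 0.321, -0.07, 1.45, 0.023, 1.371, -0.057], TCP at [0.232, -0.607, 0.197] pointing down, gripper open.
Joint ranges: [-2.86, 2.86], [-0.3, 2.09], [-1.38, 1.24], [0.06, 2.45], [-1.56, 4.7], [0.09, 2.05], [-2.69, 2.69]. Speed limits (rad/s): [2.57, 2.57, 3.14, 3.14, 3.14, 3.14, 3.14].

INTERFACE

Orientations are given as a rotation vector (axis times angle).
In Python, from bench import ctrl, imaging, ticket gives the robot as it stands.
- The arm moves only by the tool jog_arm, never from a script. Its argument "rows" is text: rows parted by semicolons, each of 7 numbers parted by spaces: the shift along the tool's x, y, z in cm, then the turn, a rotation vector about the tool's x, y, z in rad, then the closure, from -1 (fully open) to 1 (shut), so that 0 is half open. A call has 1 to 5 rows; each row shifts and turns the commanded pose from where the row before left it, along the tool's axes as they then stand; what a row does not reach is not made up. A row lasts 1/8 s, in which the tool goes at most 62.5 mm and 10.7 degrees, less where a joint would pass 70% of its speed; a pose out of reach is approached as far as the arm can. A call with a gripper value outside its range is refused whole. The fingers move at their own pace and stop on an object; "force" is the grip in N (left out, the last holds). Time passes only in rows, so rows that do not move let the fingers close. It gives the time, the measured TCP pose, the force, the opening and the grip force at its end, in the units of the state.
- ctrl.get_state(): the state, without advancing time (a new reading comes with each control period).
- imaging.get_image(name): name is "scene" or "top" or "wrist"; returns a dict with "img" (400x640x3 uint8, blue, green, red), "vertical_fov" (degrees; the focal length in pixels is half the picture's height over the tangent of half this angle, whatever the lens; pixels are square), "cx", "cy" (the principal point, pixels), "origin" and "orientation" of the camera in the world. Camera axes: x right, y down, z forward; pixel columns grow to the right and rows downward; lengths in m; the calibration is good to about 2 mm. A picture is of the moment at which its call begins. There is no depth.
- ticket.close_job(): hands the job in; it is judged then, once.
The state is a dict: "time": time; "joint_positions": joint angles; "qd": joint speeds; "joint_torque": joint torques, N m; "position": TCP position; "tool_rot": TCP orientation; "ft_force": force on the tool from outside, world axes, zero at the start; "torque": the same for the moment, N m; "grip_width": opening from 0.0 (shut) to 1.0 (fully open); "grip_force": force on a finger pad.
Only numpy, scipy, OpenCV 4.12 (cv2) and the standard library are available. Lean on these libraries where they do the work, as an engineer would, in place of code of your own. Each camera call takes 0.05 s, during which the arm holds its last target. There are 200 camera calls.

TASK

Take the folded chrome comb out of the wooden block and slide it, end first and upright, into the wide slot of the two-slot steel pocket, not the one with the thin slit. Lower it all the way to the bottom before you let go of it, then leave it standing there; do not shift the trinket box or the timer.

Things in the scene. Friction and masses are not known exactly. Their poses are not given: they have to be found in the camera images.
- comb: Folded chrome comb, a flat bar 104 mm long, 34 wide, 14 thick, standing on end. Origin: centre of its lower end; z up along its length, x across the 14 mm thickness, y along the width. It starts in a hole 20 (x) x 42 (y) mm, 30 deep, in a fixed wooden block 60 (x) x 90 (y) x 38 mm high: lower end 8 mm above the shelf, top 74 mm free; lift it straight up 32 mm to clear the block.
- wide_sleeve: Wide-slot half of the fixed steel pocket: open-topped sleeve 40 (x) x 60 (y) x 64 mm high, slot 34 (x) x 54 (y), 60 deep to its floor 4 mm above the origin (centre of its underside, on the shelf; z up). The comb's x goes along this x, either way round. A 62 mm high wood upright stands at its -x side. The other half, 68 mm to +y or -y, is alike but capped, with an 8 mm slit too thin for the comb.
- trinket_box: Bystander: round white ceramic box with a lid, 76 mm across and 59 mm high, loose on the shelf. Origin: centre of its underside.
- timer: Bystander: grey plastic timer, 66 x 66 mm, 55 mm high with the twist dial on top, loose on the shelf. Origin: centre of its underside.
There are look-alikes about, which are no part of the job. What is meant by the comb is not red or yellow, and is the larger of those in its own colour.

How it is judged:
On the way:
1. the comb, still held in the fingers, is down in the wide slot with its lower end within 20 mm of the slot's floor (horizontal distance between comb and wide_sleeve below 0.022 m and z of comb in the frame of wide_sleeve below 0.024 m and angle between comb's own z axis and vertical below 0.44 rad and contact force between the fingers and comb above 0.5 N), for 0.1 s.
At the end, for the whole second after the job is handed in: The comb stands on the floor of the wide slot (lower end within 8 mm of the floor and within 22 mm of the slot's middle), leaning less than 25 degrees, at rest; the trinket box and the timer have not been shifted by more than 30 mm (horizontal distance between comb and wide_sleeve below 0.022 m and z of comb in the frame of wide_sleeve between 0 and 0.012 m and angle between comb's own z axis and vertical below 0.44 rad and linear speed of comb below 0.03 m/s); the robot touches nothing.
It fails at once if the trinket box is shifted by more than 30 mm (distance of trinket_box from where it was at the start of the episode above 0.03 m).
It fails at once if the timer is shifted by more than 30 mm (distance of timer from where it was at the start of the episode above 0.03 m).
It also fails if it takes over 37 s, if anything falls off the work surface, if the arm or the gripper's body presses on something with over 40 N, if the wrist force passes 120 N, or if a joint passes its speed limit or range.

## Working session

There is one attempt and no reset: what is moved stays moved. The work goes in short steps, Python scripts to look and compute and a tool call to move; the robot and the scene stay as the last step left them, time stands still between calls to the robot, and variables do not carry over. Pictures are saved under pics/ and viewed, at most 10 in all, crops included, and the job is handed in when it is done.

Besides the shell and the picture viewer there is one more tool, called after "Emit:" in YAML: its name, and indented under it one key for each argument. jog_arm: Moves the arm, as the interface text tells. Its arguments: {"type":"object","properties":{"rows":{"type":"string"},"force":{"type":"number"}},"required":["rows"]}

```bash
mkdir -p pics; cat > h.py <<'E'
import cv2,numpy as np
from bench import ctrl,imaging,ticket
from scipy.spatial.transform import Rotation as R
def rot(o):
    o=np.array(o,float)
    return o if o.shape==(3,3) else (R.from_rotvec(o) if o.size==3 else R.from_quat(o)).as_matrix()
def cam(n):
    d=imaging.get_image(n); d['f']=200/np.tan(np.radians(d['vertical_fov'])/2); return d
def ray(d,u,v):
    r=rot(d['orientation'])@np.array([(u-d['cx'])/d['f'],(v-d['cy'])/d['f'],1]); return np.array(d['origin']),r
def onz(d,u,v,z):
    o,r=ray(d,u,v); return o+r*(z-o[2])/r[2]
def proj(d,p):
    q=rot(d['orientation']).T@(np.array(p)-d['origin']); return d['cx']+d['f']*q[0]/q[2],d['cy']+d['f']*q[1]/q[2]
E
python3 - <<'E'
from h import *
import pickle
for n in['scene','top']:
    d=cam(n);cv2.imwrite(f'pics/{n}0.png',d['img']);pickle.dump(d,open(n+'0.pkl','wb'))
    print({k:v for k,v in d.items() if k!='img'})
print(ctrl.get_state())
E
```

```text
{'vertical_fov': 53.35842468669938, 'cx': 325.2661702640707, 'cy': 203.06683212771557, 'origin': array([0.93197885, 0.2677787 , 0.61891275]), 'orientation': array([-1.2966662 , -2.36128424,  0.82508406]), 'f': np.float64(398.0154176582834)}
{'vertical_fov': 43.83598456240514, 'cx': 321.53298059240177, 'cy': 194.2157621869923, 'origin': array([0.33132317, 0.02421258, 1.05351359]), 'orientation': array([-2.07947629,  2.15394098, -0.22729554]), 'f': np.float64(497.0645355651451)}
{'time': 0.1, 'joint_positions': array([ 1.22010514,  0.32176021, -0.07007749,  1.45152565,  0.02257107,
        1.37078662, -0.05691057]), 'qd': array([ 0.00055703, -0.00034719,  0.00127267, -0.00323769, -0.00078443,
       -0.0002563 , -0.00173303]), 'joint_torque': array([-1.14880149e-04, -4.92574453e+01, -4.05749604e-01, -3.13399172e+01,
       -6.42355392e-02,  3.94365995e-02,  8.11435962e-05]), 'position': array([ 0.23166283, -0.60675585,  0.19577722]), 'tool_rot': array([-3.08785375e+00, -5.69547277e-01,  5.82246090e-04]), 'ft_force': array([-0.19650785, -0.42512335, -0.5156569 ]), 'torque': array([-0.020163  ,  0.0062285 , -0.01463924]), 'grip_force': 0.0, 'grip_width': 1.0006729315863827}
```

View pics/scene0.png

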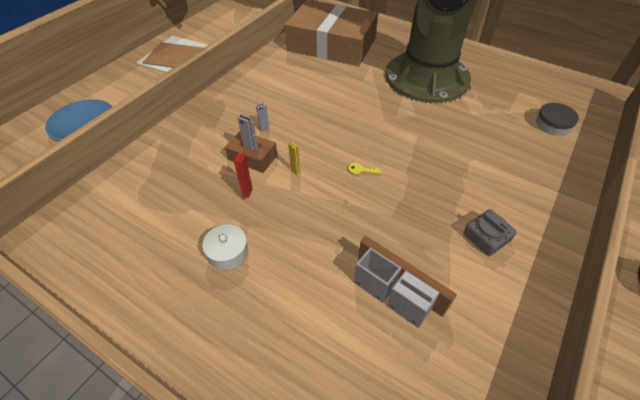

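View pics/top0.png

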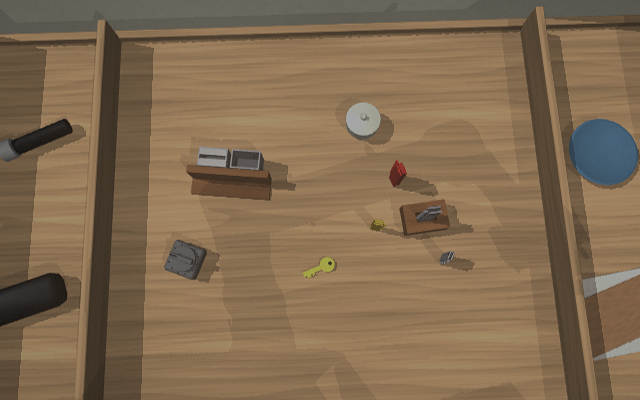

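The scene view shows the block with the chrome comb at about (247,133), and a smaller chrome one at (262,117). The pocket's open slot is at (377,268) and its capped half at (413,295). In the top view the comb is at (428,213) and the open slot at (246,159). I'll crop in to measure the edges.

```bash
python3 - <<'E'
from h import *
import pickle
d=pickle.load(open('top0.pkl','rb'));s=pickle.load(open('scene0.pkl','rb'))
r=lambda i,x,y,w,h,k:cv2.resize(i[y:y+h,x:x+w],None,fx=k,fy=k,interpolation=cv2.INTER_CUBIC)
a=r(d['img'],180,140,100,65,4);b=r(d['img'],380,150,100,65,4);c=r(s['img'],330,220,130,110,3);e=r(s['img'],200,90,130,110,3)
o=np.zeros((600,800,3),np.uint8);o[:260,:400]=a;o[:260,400:]=b;o[265:595,:390]=c;o[265:595,400:790]=e
cv2.imwrite('pics/crop.png',o)
E
```

```text
(no output)
```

View pics/crop.png

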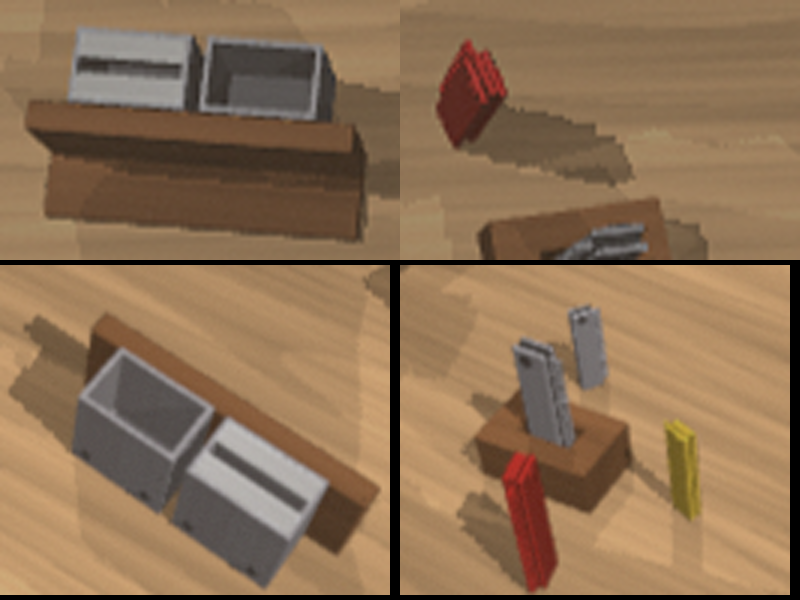

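The crop shows the open sleeve's rim corners at top-view pixels (231,149.5), (261,151.5), (260,170) and (230,168). The comb's top face centre is near (245,118) in the scene view.

```bash
python3 - <<'E'
from h import *
import pickle
d=pickle.load(open('top0.pkl','rb'));s=pickle.load(open('scene0.pkl','rb'))
P=[onz(d,*p,.064)[:2] for p in[(231.2,149.5),(261.2,151.5),(260,170),(230.2,168)]]
print('rim top',np.round(P,4),np.mean(P,0),[np.linalg.norm(P[i]-P[i-1]) for i in range(4)])
S=[(120,352),(213,408),(160,460),(77,398)]
S=[onz(s,330+x/3,220+(y-265)/3,.064)[:2] for x,y in[(122,350),(214,407),(165,459),(78,397)]]
print('rim scene',np.round(S,4),np.mean(S,0),[np.linalg.norm(S[i]-S[i-1]) for i in range(4)])
C=[onz(s,200+(x-400)/3,90+(y-265)/3,.112)[:2] for x,y in[(514,346),(527,340),(553,350),(541,358)]]
print('comb scene',np.round(C,4),np.mean(C,0))
for n,u,v in[('box',363,120),('timer',186,259),('red',400,170),('yellow',377,224),('small',447,257)]: print(n,onz(d,u,v,.05))
i=cv2.resize(d['img'][195:240,395:475],None,fx=10,fy=10,interpolation=cv2.INTER_CUBIC)
cv2.imwrite('pics/crop2.png',i)
E
```

```text
rim top [[0.6383 0.1955]
 [0.6319 0.1335]
 [0.5924 0.1364]
 [0.5988 0.1975]] [0.6153328  0.16575078] [np.float64(0.03956703470635175), np.float64(0.062325356099529265), np.float64(0.03953666206318959), np.float64(0.06142599231075882)]
rim scene [[0.5958 0.1457]
 [0.6009 0.2034]
 [0.6418 0.1953]
 [0.6342 0.1399]] [0.61819819 0.17107719] [np.float64(0.0388290409337704), np.float64(0.05794498944800343), np.float64(0.04169854155257377), np.float64(0.055971432278809866)]
comb scene [[ 0.4974 -0.2084]
 [ 0.4881 -0.2052]
 [ 0.4868 -0.1844]
 [ 0.4973 -0.1858]] [ 0.49237326 -0.19596209]
box [ 0.69848184 -0.08220653  0.05      ]
timer [0.41701751 0.288132   0.05      ]
red [ 0.5860828  -0.15355427  0.05      ]
yellow [ 0.47432398 -0.09895859  0.05      ]
small [ 0.40251175 -0.23586959  0.05      ]
```

View pics/crop2.png

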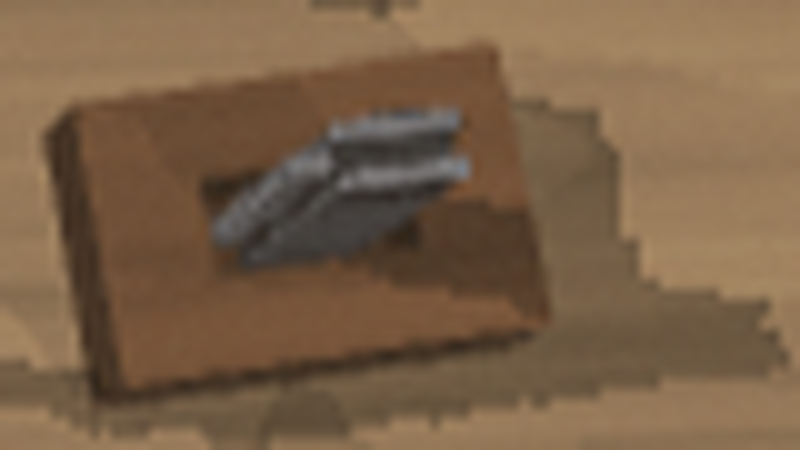

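The comb's top face corners are at crop pixels (330,130), (460,112), (470,170) and (338,185). The block's top corners are at (75,110), (495,45), (550,320) and (122,388).

```bash
python3 - <<'E'
from h import *
import pickle
d=pickle.load(open('top0.pkl','rb'))
def q(n,L,z):
    P=np.array([onz(d,395+x/10,195+y/10,z)[:2] for x,y in L]);e=P[1]+P[2]-P[0]-P[3]
    print(n,np.round(P,4),P.mean(0),'yaw y-axis dir',np.degrees(np.arctan2(*e[::-1])),[np.linalg.norm(P[i]-P[i-1]) for i in range(4)])
q('comb',[(330,126),(460,108),(470,170),(338,187)],.112)
q('block',[(75,110),(495,45),(550,320),(122,388)],.038)
q('hole',[(205,180),(400,150),(418,245),(220,275)],.038)
st=ctrl.get_state();M=rot(st['tool_rot']);print(M.round(3))
E
```

```text
comb [[ 0.4939 -0.1914]
 [ 0.4965 -0.2168]
 [ 0.4844 -0.2177]
 [ 0.4819 -0.192 ]] [ 0.48917723 -0.20449043] yaw y-axis dir -84.33089714376688 [np.float64(0.011947423743831865), np.float64(0.025491632825258414), np.float64(0.012190911054083785), np.float64(0.025772390905856663)]
block [[ 0.5119 -0.1556]
 [ 0.5226 -0.2442]
 [ 0.4645 -0.2505]
 [ 0.4536 -0.1613]] [ 0.48814089 -0.20290815] yaw y-axis dir -83.0515970130852 [np.float64(0.05856568417193819), np.float64(0.08918131393410697), np.float64(0.05838021787687765), np.float64(0.08991496136123377)]
hole [[ 0.4962 -0.1816]
 [ 0.5011 -0.2225]
 [ 0.4811 -0.2246]
 [ 0.4763 -0.1832]] [ 0.48866475 -0.20297277] yaw y-axis dir -83.28140243201885 [np.float64(0.020011905856184363), np.float64(0.04124782218124925), np.float64(0.020123896030758894), np.float64(0.04169838600564006)]
[[ 0.934  0.357 -0.001]
 [ 0.357 -0.934  0.002]
 [-0.    -0.002 -1.   ]]
```

```bash
cat > plan.py <<'E'
from h import *
def plan(pos,yaw,n,g):
    s=ctrl.get_state();M=rot(s['tool_rot']);p=np.array(s['position']);a=np.radians(yaw)
    y=np.array([np.cos(a),np.sin(a),0]);z=np.array([0,0,-1.]);T=np.c_[np.cross(y,z),y,z]
    w=R.from_matrix(M.T@T).as_rotvec();dp=(np.array(pos)-p)/n
    print('t',s['time'],'p',p.round(4),'turn',w.round(3),'dp',(dp*n).round(4))
    for i in range(n):
        Mi=M@R.from_rotvec(w*i/n).as_matrix();l=Mi.T@dp*100
        print(*l.round(2),*(w/n).round(3),g,end='; ')
    print()
E
python3 -c "
from plan import *
plan([.489,-.203,.16],6.5,10,-.3)"
```

```text
t 0.1 p [ 0.2317 -0.6068  0.1958] turn [-1.000e-03 -1.000e-03 -1.319e+00] dp [ 0.2573  0.4038 -0.0358]
3.84 -2.85 0.36 -0.0 -0.0 -0.132 -0.3; 4.19 -2.32 0.36 -0.0 -0.0 -0.132 -0.3; 4.46 -1.75 0.36 -0.0 -0.0 -0.132 -0.3; 4.65 -1.15 0.36 -0.0 -0.0 -0.132 -0.3; 4.76 -0.53 0.36 -0.0 -0.0 -0.132 -0.3; 4.79 0.1 0.36 -0.0 -0.0 -0.132 -0.3; 4.73 0.73 0.36 -0.0 -0.0 -0.132 -0.3; 4.59 1.35 0.36 -0.0 -0.0 -0.132 -0.3; 4.38 1.94 0.36 -0.0 -0.0 -0.132 -0.3; 4.08 2.5 0.36 -0.0 -0.0 -0.132 -0.3;
```

Emit:
jog_arm:
  rows: "3.8 -2.8 0.3 0 0 -0.132 -0.3; 4.2 -2.3 0.3 0 0 -0.132 -0.3; 4.5 -1.7 0.3 0 0 -0.132 -0.3; 4.6 -1.1 0.3 0 0 -0.132 -0.3; 4.8 -0.5 0.3 0 0 -0.132 -0.3"

```text
time: 0.72
position: [0.3622, -0.4054, 0.1813]
tool_rot: [-2.735, -1.546, 0.0]
ft_force: [1.0, 0.1, 0.6]
grip_width: 0.659
grip_force: 0.0
```

Emit:
jog_arm:
  rows: "4.8 0.1 0.3 0 0 -0.132 -0.3; 4.7 0.7 0.3 0 0 -0.132 -0.3; 4.6 1.3 0.3 0 0 -0.132 -0.3; 4.4 1.9 0.3 0 0 -0.132 -0.3; 0 0 0 0 0 0 -0.3"

```text
time: 1.35
position: [0.4654, -0.2401, 0.1694]
tool_rot: [-2.231, -2.21, -0.002]
ft_force: [-1.0, -1.0, -0.2]
grip_width: 0.651
grip_force: 0.0
```

```bash
python3 - <<'E'
from plan import *
plan([.489,-.203,.16],6.5,1,-.3)
d=cam('wrist');cv2.imwrite('pics/w1.png',d['img']);import pickle;pickle.dump(d,open('w1.pkl','wb'))
print(d['origin'],proj(d,[.489,-.203,.112]),ctrl.get_state()['grip_width'])
E
```

```text
t 1.35 p [ 0.4654 -0.2401  0.1694] turn [ 0.    -0.002 -0.123] dp [ 0.0236  0.0371 -0.0094]
3.74 2.33 0.95 0.0 -0.002 -0.123 -0.3; 
[ 0.46604028 -0.17463427  0.35716518] (np.float64(339.29272157386805), np.float64(160.15296380288225)) 0.6520918347170418
```

View pics/w1.png

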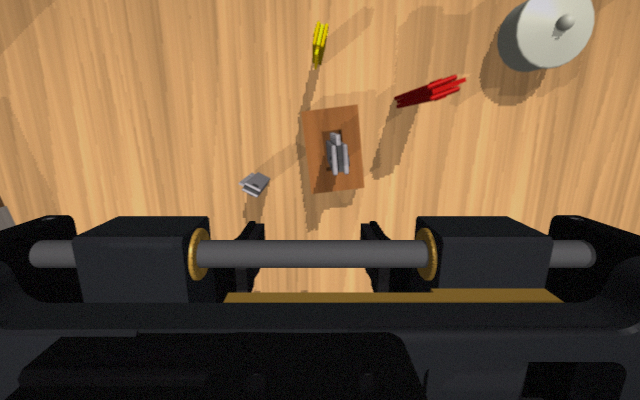

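In the wrist view the comb's top lies around (340,159), and its predicted position is (339,160), so the position estimate holds. The right finger is clear of the red look-alike at (430,90).

Emit:
jog_arm:
  rows: "3.7 2.3 0.9 0 0 -0.123 -0.3; 0 0 2 0 0 0 -0.3; 0 0 3 0 0 0 -0.3; 0 0 3.2 0 0 0 -0.3; 0 0 0 0 0 0 -0.3"
  force: 25

```text
time: 2.02
position: [0.4841, -0.2091, 0.0763]
tool_rot: [-2.101, -2.328, 0.003]
ft_force: [0.5, -0.3, 0.9]
grip_width: 0.652
grip_force: 0.0
```

Emit:
jog_arm:
  rows: "0 0 0 0 0 0 1; 0 0 0 0 0 0 1; 0 0 0 0 0 0 1; 0 0 0 0 0 0 1; 0 0 0 0 0 0 1"
  force: 25

```text
time: 2.65
position: [0.4872, -0.2084, 0.079]
tool_rot: [2.101, 2.335, -0.0]
ft_force: [-0.0, -0.3, -0.0]
grip_width: 0.167
grip_force: 0.0
```

Emit:
jog_arm:
  rows: "0 0 0 0 0 0 1; 0 0 0 0 0 0 1; 0 0 0 0 0 0 1; 0 0 0 0 0 0 1"

```text
time: 3.15
position: [0.4873, -0.2084, 0.0789]
tool_rot: [2.101, 2.335, 0.0]
ft_force: [0.9, -0.1, 1.7]
grip_width: 0.155
grip_force: 25.0
```

Emit:
jog_arm:
  rows: "0 0 -1.5 0 0 0 1; 0 0 -2 0 0 0 1; 0 0 -2.5 0 0 0 1; 0 0 -2.5 0 0 0 1; 0 0 -1.5 0 0 0 1"

```text
time: 3.78
position: [0.4875, -0.2085, 0.1806]
tool_rot: [2.101, 2.334, 0.0]
ft_force: [0.4, 0.2, -1.4]
grip_width: 0.154
grip_force: 24.9
```

```bash
python3 -c "
from plan import *
plan([.6165,.173,.18],-5,8,1);print(ctrl.get_state()['grip_width'])"
```

```text
t 3.775 p [ 0.4875 -0.2085  0.1806] turn [0.001 0.001 0.192] dp [ 0.129   0.3815 -0.0006]
4.57 2.1 0.0 0.0 0.0 0.024 1; 4.62 1.99 0.0 0.0 0.0 0.024 1; 4.67 1.88 0.01 0.0 0.0 0.024 1; 4.71 1.77 0.01 0.0 0.0 0.024 1; 4.75 1.66 0.01 0.0 0.0 0.024 1; 4.79 1.54 0.01 0.0 0.0 0.024 1; 4.83 1.42 0.01 0.0 0.0 0.024 1; 4.86 1.31 0.01 0.0 0.0 0.024 1; 
0.15365922899377107
```

Emit:
jog_arm:
  rows: "3 1.3 0 0 0 0.024 1; 4.6 2 0 0 0 0.024 1; 4.7 1.9 0 0 0 0.024 1; 4.7 1.8 0 0 0 0.024 1; 4.8 1.6 0 0 0 0.024 1"

```text
time: 4.4
position: [0.5614, 0.0152, 0.1788]
tool_rot: [2.239, 2.203, -0.001]
ft_force: [0.6, -0.5, -0.6]
grip_width: 0.159
grip_force: 24.9
```

Emit:
jog_arm:
  rows: "4.8 1.5 0 0 0 0.024 1; 4.8 1.4 0 0 0 0.024 1; 3 0.8 0 0 0 0.024 1; 2 0.6 0 0 0 0 1; 0 0 0 0 0 0 1"

```text
time: 5.03
position: [0.6099, 0.1602, 0.1783]
tool_rot: [-2.311, -2.125, 0.001]
ft_force: [0.3, -0.9, -0.5]
grip_width: 0.157
grip_force: 24.9
```

```bash
python3 - <<'E'
from plan import *
plan([.6165,.163,.18],-5,1,1)
s=cam('scene');t=cam('wrist');d=cam('top')
r=lambda i,x,y,w,h,k:cv2.resize(i[y:y+h,x:x+w],None,fx=k,fy=k,interpolation=cv2.INTER_CUBIC)
o=np.zeros((600,800,3),np.uint8)
o[:400,:400]=r(s['img'],300,170,160,160,2.5);o[:400,400:]=r(d['img'],180,100,100,100,4)
o[400:,:]=cv2.resize(t['img'],(320,200))[:, :].repeat(1,0)[:, [min(i,319) for i in range(800)]]
cv2.imwrite('pics/m.png',o)
for z in(.064,.108):print('scene',[round(float(v),1) for v in proj(s,[.6165,.168,z])],'top',proj(d,[.6165,.168,z]))
E
```

```text
t 5.025 p [0.6099 0.1602 0.1783] turn [-0.001 -0.001  0.004] dp [0.0066 0.0028 0.0017]
0.34 0.63 -0.17 -0.001 -0.001 0.004 1; 
scene [376.9, 264.1] top (np.float64(244.55352572570484), np.float64(159.20362898262422))
scene [380.0, 249.3] top (np.float64(241.28670353254262), np.float64(153.12277204747343))
```

View pics/m.png

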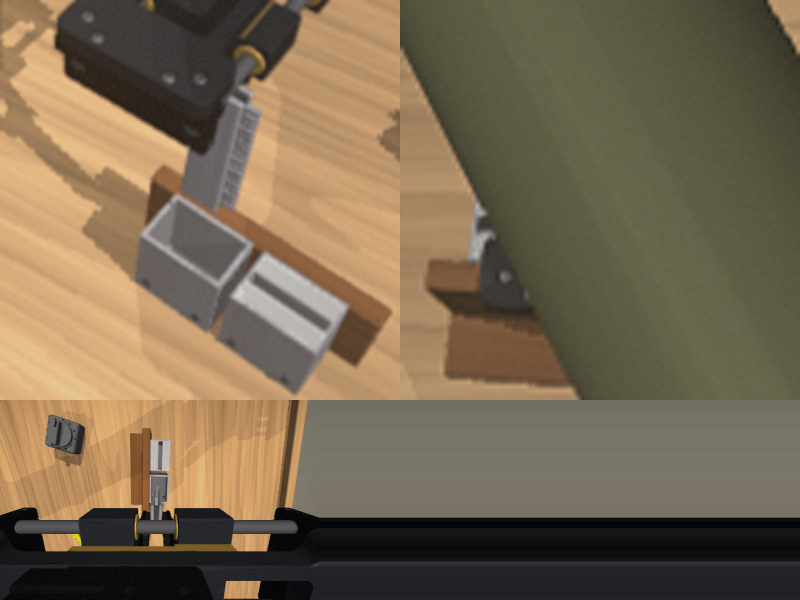

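In the scene crop the comb hangs upright, with its lower end at about (381,250) full-frame. The predicted pixel for it centred over the slot is (380,249), which fits after the remaining 6 mm move in +x. I'll centre it and lower it.

Emit:
jog_arm:
  rows: "0.1 0.6 0 0 0 0 1; 0 0 0 0 0 0 1; 0 0 1.5 0 0 0 1; 0 0 1.5 0 0 0 1; 0 0 1 0 0 0 1"

```text
time: 5.8
position: [0.6157, 0.1582, 0.1367]
tool_rot: [-2.315, -2.122, 0.003]
ft_force: [-0.0, 0.9, -0.6]
grip_width: 0.158
grip_force: 24.9
```

Emit:
jog_arm:
  rows: "0.4 0 0 0 0 0 1; 0 0 0 0 0 0 1"

```text
time: 6.05
position: [0.617, 0.1635, 0.139]
tool_rot: [-2.315, -2.124, -0.001]
ft_force: [0.2, -0.1, -0.8]
grip_width: 0.16
grip_force: 24.9
```

```bash
python3 - <<'E'
from h import *
s=cam('scene');t=cam('wrist');print(ctrl.get_state()['position'])
r=lambda i,x,y,w,h,k:cv2.resize(i[y:y+h,x:x+w],None,fx=k,fy=k,interpolation=cv2.INTER_CUBIC)
o=np.zeros((400,800,3),np.uint8)
o[:,:400]=r(s['img'],340,200,100,100,4);o[:,400:]=r(t['img'],240,60,160,160,2.5)
cv2.imwrite('pics/m2.png',o)
E
```

```text
[0.61730963 0.1629588  0.13934982]
```

View pics/m2.png

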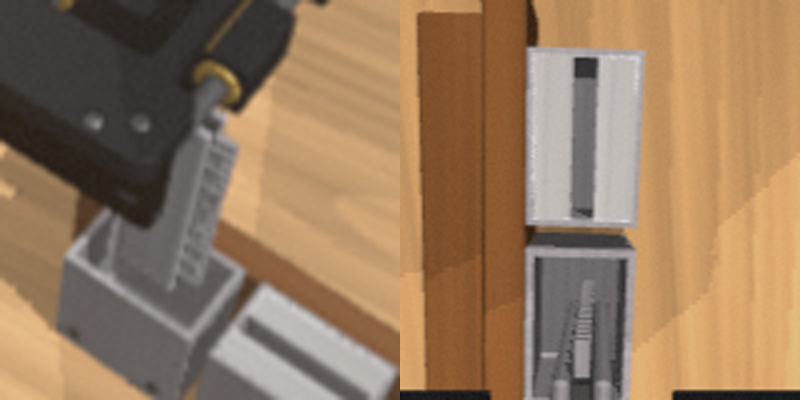

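The comb's lower end sits inside the wide opening, clear on all sides: scene crop (115–190, 260–290), with the rim at (65–245, 210–330). Lowering it now.

Emit:
jog_arm:
  rows: "0 0 1.2 0 0 0 1; 0 0 1.5 0 0 0 1; 0 0 1.5 0 0 0 1; 0 0 1 0 0 0 1; 0 0 0.5 0 0 0 1"

```text
time: 6.78
position: [0.6165, 0.1624, 0.0806]
tool_rot: [-2.315, -2.122, 0.002]
ft_force: [-0.3, 0.5, -0.3]
grip_width: 0.152
grip_force: 24.9
```

Emit:
jog_arm:
  rows: "0 0 0.2 0 0 0 1; 0 0 0.2 0 0 0 1; 0 0 0 0 0 0 1; 0 0 0 0 0 0 1"

```text
time: 7.28
position: [0.6172, 0.1626, 0.0781]
tool_rot: [2.316, 2.122, 0.001]
ft_force: [-0.3, 0.1, -0.7]
grip_width: 0.156
grip_force: 24.9
```

Emit:
jog_arm:
  rows: "0 0 0.2 0 0 0 1; 0 0 0.1 0 0 0 1; 0 0 0 0 0 0 1; 0 0 0 0 0 0 1"

```text
time: 7.78
position: [0.6171, 0.1625, 0.075]
tool_rot: [2.316, 2.122, 0.0]
ft_force: [0.4, 0.2, 2.3]
grip_width: 0.155
grip_force: 24.9
```

Emit:
jog_arm:
  rows: "0 0 0.1 0 0 0 1; 0 0 0 0 0 0 1; 0 0 0 0 0 0 1"

```text
time: 8.15
position: [0.6177, 0.1625, 0.0749]
tool_rot: [2.315, 2.122, 0.002]
ft_force: [-0.2, -0.9, 5.7]
grip_width: 0.156
grip_force: 24.9
```

The upward force is 5.7 N with no further descent, so it is on the floor. I'll release gently and withdraw.

Emit:
jog_arm:
  rows: "0 0 -0.1 0 0 0 1; 0 0 0 0 0 0 0.6; 0 0 0 0 0 0 0.4; 0 0 0 0 0 0 0.2; 0 0 0 0 0 0 0"
  force: 5

```text
time: 8.78
position: [0.6168, 0.1625, 0.0746]
tool_rot: [-2.316, -2.123, 0.0]
ft_force: [-0.4, -0.0, -0.3]
grip_width: 0.429
grip_force: 0.0
```

Emit:
jog_arm:
  rows: "0 0 0 0 0 0 0; 0 0 0 0 0 0 0; 0 0 -1 0 0 0 0; 0 0 -2 0 0 0 0; 0 0 -3 0 0 0 0"

```text
time: 9.4
position: [0.6168, 0.1625, 0.1361]
tool_rot: [-2.316, -2.123, 0.0]
ft_force: [-0.2, 0.4, 0.3]
grip_width: 0.5
grip_force: 0.0
```

Emit:
jog_arm:
  rows: "0 0 -3 0 0 0 0; 0 0 -4 0 0 0 0; -5 -2 -2 0 0 0 0; -6 -1 0 0 0 0 0; -6 0 0 0 0 0 0"

```text
time: 10.02
position: [0.5721, -0.0051, 0.2273]
tool_rot: [2.312, 2.123, 0.003]
ft_force: [-0.7, 0.3, -0.4]
grip_width: 0.501
grip_force: 0.0
```

Emit:
jog_arm:
  rows: "-6 0 0 0 0 0 0; -6 0 0 0 0 0 0; 0 0 0 0 0 0 0; 0 0 0 0 0 0 0"

```text
time: 10.52
position: [0.5623, -0.1231, 0.2261]
tool_rot: [2.315, 2.122, 0.002]
ft_force: [0.6, -0.2, 0.4]
grip_width: 0.5
grip_force: 0.0
```

```bash
python3 - <<'E'
from h import *
s=cam('scene');t=cam('top');print(ctrl.get_state()['position'])
r=lambda i,x,y,w,h,k:cv2.resize(i[y:y+h,x:x+w],None,fx=k,fy=k,interpolation=cv2.INTER_CUBIC)
o=np.zeros((400,800,3),np.uint8)
o[:,:400]=r(s['img'],330,200,100,100,4);o[:,400:]=r(t['img'],180,100,100,100,4)
cv2.imwrite('pics/m3.png',o)
print([[round(float(v)) for v in proj(s,[.617,.168,z])] for z in(.064,.108)])
E
```

```text
[ 0.56245852 -0.12159969  0.22570927]
[[377, 264], [380, 250]]
```

View pics/m3.png

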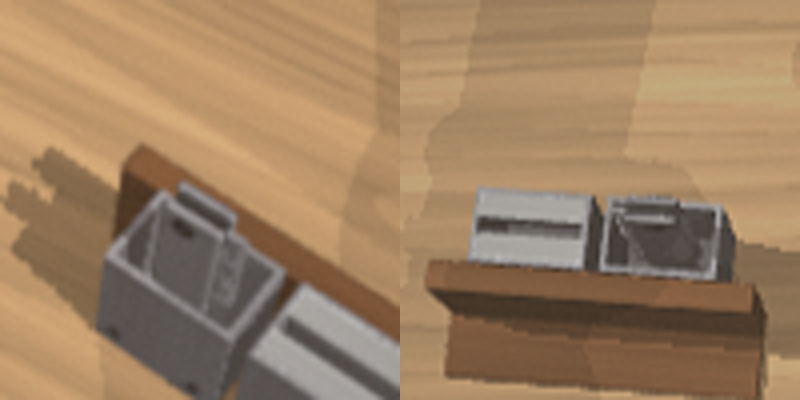

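The comb stands upright in the wide slot. Its top is at scene pixel (382,252), where (380,250) was expected, and the arm is clear of everything.

```bash
python3 -c "
from bench import ticket;print(ticket.close_job())"
```

```text
the job is handed in; nothing more can be done
None
```

The comb is standing upright on the floor of the wide slot, the arm was clear of everything and never went near the trinket box or the timer, and I've handed the job in; no verdict came back.

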